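# Seat the wheel spindle in its bearing cartridge

## Task

Fit the flanged wheel spindle into the clamped bearing cartridge: lift it out of its V-rest, start its round nose in the bore and push it partway in, let go, take it again further back by the threaded stub behind the flange, and push it home until you feel the sprung preload washer at the bottom of the bore take about 8 N on top of the drag. Never press the washer with more than 15 N or force the bearings with more than 25 N; then let go and leave the spindle seated, with the other parts lying where they are.

Things in the scene. Friction and masses are not known exactly. Their poses are not given: they have to be found in the camera images.
- spindle: loose steel wheel spindle, 200 mm long, about 0.26 kg: round journal 16 mm in diameter and 150 mm long with a hemispherical nose, then a flange 34 mm in diameter and 6 mm thick, then a threaded stub 16 mm in diameter and 44 mm long. Origin on its axis 100 mm behind the nose tip (about its centre of mass); x axis towards the nose. Starts level in the V-rest, axis 42 mm above the table
- spindle_nose (a point): the tip of the spindle's round nose, on its axis; x axis as the spindle's
- spindle_tail (a point): the centre of the spindle's tail end (end of the threaded stub), on its axis, 200 mm behind the nose tip; the flange's back face is 44 mm ahead of it
- v_rest: fixed plywood V-rest holding the spindle: base 150 x 64 x 10 mm with two V-blocks 12 mm thick and 49 mm high; between them the journal is free to grasp from 48 to 127 mm behind the nose tip. Origin on the table under the middle of the base, x along the spindle towards its nose
- cartridge: fixed aluminium bearing cartridge, 56 mm in diameter, 150 mm long, lying level in two split clamp blocks 94 mm wide (screw heads reach 111 mm above the table; the nearer block begins 25 mm behind the mouth). Origin on the table right under the centre of its mouth; x axis along the bore, pointing INTO it; bore axis 70 mm above the table
- bore_mouth (a point): centre of the bore's mouth, on the bore axis in the cartridge's face; x axis points into the bore. Going in: front bearing 17 mm in diameter from 0 to 50 mm deep, a wider space, rear bearing 17 mm in diameter from 90 to 112 mm deep (the nose may catch its edge on the way), a wider space again
- bore_rear (a point): point on the bore axis 112 mm in from the mouth. Between the bearings, from about 58 mm deep, the springs of a tolerance strip grip the spindle: from there on it drags with about 7 to 11 N and stays where it is left
- rear_cap: closed cap, 55 mm in diameter, on the far end of the cartridge; origin 150 mm from the mouth on the bore axis, x as the cartridge's. Inside it carries the preload washer on a wave spring, out of sight at the bottom of the bore: shims set the washer's face anywhere from 118 to 130 mm deep, differently each time: feel for it. On top of the drag it gives from 2 N, 3 N more per mm, and is flat after 4.5 mm
- rotor_nut: bystander: brass hexagon rotor nut, 33 mm across, 14 mm high, lying flat; origin at the centre of its underside
- locking_collar: bystander: black anodized locking collar, 36 mm in diameter, 13 mm high, lying flat; origin at the centre of its underside
- retaining_ring: bystander: silver open retaining ring, about 44 mm in diameter, 4 mm thick, lying flat; origin at the centre of its underside
- spare_bearing: bystander: spare ball bearing, 47 mm in diameter, 14 mm high, lying flat; origin at the centre of its underside
- torque_driver: bystander: grey-handled torque screwdriver, about 185 mm long, lying flat near the back rail; origin on the table under its middle, x towards its bit
Mind the look-alikes: they are no part of the job. Leave any blue or purple look-alike of the spindle alone.

How it is judged:
By the outcome, as a careful person would: the job done as asked, in the order asked, and still so for the second after the job is handed in, with the robot touching nothing.
It also fails if it takes over 70 s, if anything falls off the work surface, if the arm or the gripper's body presses on something with over 40 N, if the wrist force passes 120 N, or if a joint passes its speed limit or range.

## Robot

A 6-joint arm with a two-finger parallel gripper is mounted at the origin on the work surface. World frame = base frame: x ahead of the robot, y to its left, z up, the work surface at z = 0. Lengths are in m, angles in rad, forces in N, time in s.
With the tool pointing down it reaches from about 0.3 to 0.775 m from the base axis. Payload 14.6 kg.
Tool frame: the origin (TCP) lies at the very end of the fingers, on their centre line; the grasp point (between the pads) lies 19 mm behind it; z points along the fingers, y is the line along which they close (so a half turn about z gives the same grasp; the last joint's range is limited). The gripper opens to 94 mm and grips with 3 to 60 N. Pads are 16 mm wide; open, the fingers measure 119 mm over their backs; the gripper's body (75 mm by 177 mm) begins 78 mm behind the grasp point.
Start: joints at [1.226, 0.3, 1.521, -0, 1.321, -0.067], TCP at [0.151, 0.529, 0.205] pointing down, gripper open.
Joint ranges: [-3.03, 3.03], [-0.79, 2.21], [0.23, 2.52], [-1.04, 4.18], [0, 3.07], [-2.55, 2.55]. Speed limits (rad/s): [2.22, 2.22, 2.57, 3.14, 3.14, 3.14].

## Interface

Orientations are given as [roll, pitch, yaw] about the fixed x, y, z axes, in that order (R = Rz(yaw) Ry(pitch) Rx(roll)).
In Python, from station import ctrl gives the robot as it stands.
- The arm moves only by the tool carry_out, never from a script. Its argument "motion" is text: rows parted by semicolons, each of 7 numbers parted by spaces: the shift along the world's x, y, z in m, then the turn, a rotation vector about the world's x, y, z in degrees, then the closure in counts, from 0 (fully open) to 255 (shut). In form: dx dy dz wx wy wz hand; .... A call has 1 to 20 rows; each row shifts and turns the commanded pose from where the row before left it; what a row does not reach is not made up. A row lasts 1/12 s, in which the tool goes at most 41.7 mm and 7.16 degrees, less where a joint would pass 70% of its speed; a pose out of reach is approached as far as the arm can. A call is refused whole if a number of a shift passes 0.0417 or a number of a turn 7.16, either way. A call with a gripper value outside its range is refused whole. The fingers move at their own pace and stop on an object; "grip_force" is the grip in N (left out, the last holds). Time passes only in rows, so rows that do not move let the fingers close. It gives the time, the measured TCP pose, the force, the opening and the grip force at its end, in the units of the state.
- ctrl.get_obs(): the state, without advancing time (a new reading comes with each control period).
- ctrl.camera(name): name is "scene" or "top"; returns a dict with "pixels" (384x512x3 uint8, red, green, blue), "range_z" (384x512 float32, m along the optical axis (not along the pixel's ray), 0 where there is no reading), "K" (3x3 intrinsics, pixels), "position" and "attitude" of the camera in the world. Camera axes: x right, y up, looking along -z (the intrinsics and any distortion apply to the point x, -y, -z); pixel columns grow to the right and rows downward; lengths in m; the calibration is good to about 2 mm. A picture is of the moment at which its call begins.
- ctrl.hand_in(): hands the job in; it is judged then, once.
The state is a dict: "time_s": time; "qpos": joint angles; "joint_vel": joint speeds; "tau": joint torques, N m; "ee_pos": TCP position; "eef_rot": TCP orientation; "force": force on the tool from outside, world axes, zero at the start; "moment": the same for the moment, N m; "grip_width": finger opening in m; "grip_force": force on a finger pad.
Only numpy, scipy, OpenCV 4.12 (cv2) and the standard library are available. Lean on these libraries where they do the work, as an engineer would, in place of code of your own. Each camera call takes 0.05 s, during which the arm holds its last target. There are 200 camera calls.

## Working session

There is one attempt and no reset: what is moved stays moved. The work goes in short steps, Python scripts to look and compute and a tool call to move; the robot and the scene stay as the last step left them, time stands still between calls to the robot, and variables do not carry over. Pictures are saved under pics/ and viewed, at most 10 in all, crops included, and the job is handed in when it is done.

Besides the shell and the picture viewer there is one more tool, called after "Call:" in YAML: its name, and indented under it one key for each argument. carry_out: Moves the arm, as the interface text tells. Its arguments: {"type":"object","properties":{"motion":{"type":"string"},"grip_force":{"type":"number"}},"required":["motion"]}

```bash
mkdir -p pics && ls && cat > h.py <<'E'
import numpy as np, cv2
from station import ctrl
def cam(n):
    c=ctrl.camera(n); return c
def pts(c):
    z=c["range_z"]; K=c["K"]; v,u=np.mgrid[:z.shape[0],:z.shape[1]]
    P=np.stack([(u-K[0,2])/K[0,0]*z,-(v-K[1,2])/K[1,1]*z,-z],-1)
    return P@R(c).T+np.array(c["position"])
def R(c):
    a=np.array(c["attitude"],float)
    if a.shape==(3,3): return a
    from scipy.spatial.transform import Rotation as Ro
    return Ro.from_euler('xyz',a).as_matrix() if a.size==3 else None
def save(c,n): cv2.imwrite(n,c["pixels"][:,:,::-1])
E
python3 - <<'E'
from h import *
for n in("scene","top"):
    c=cam(n); save(c,f"pics/{n}0.png"); print(n,c["K"],c["position"],c["attitude"],c.keys())
    np.savez(f"{n}0.npz",**c)
print(ctrl.get_obs())
E
```

```text
pics
scene [[399.96682992   0.         253.73705895]
 [  0.         399.96682992 192.69643183]
 [  0.           0.           1.        ]] [ 1.13923797 -0.53724981  0.90054035] [ 0.7602845  -0.00597506  1.02170381] dict_keys(['pixels', 'range_z', 'K', 'position', 'attitude'])
top [[361.91699197   0.         252.50812682]
 [  0.         361.91699197 188.3624645 ]
 [  0.           0.           1.        ]] [ 0.40270229 -0.09286686  1.41232265] [ 0.04243747 -0.01579511 -1.59585204] dict_keys(['pixels', 'range_z', 'K', 'position', 'attitude'])
{'time_s': 0.1, 'qpos': array([ 1.22637904e+00,  3.00417432e-01,  1.52149777e+00, -1.16933421e-05,
        1.32068163e+00, -6.66177699e-02]), 'joint_vel': array([-3.08068146e-05, -8.40477599e-04, -5.75258855e-04,  3.64469948e-04,
       -5.80335144e-04,  1.49193901e-03]), 'tau': array([ 7.97738685e-04, -5.32644546e+01, -3.53282368e+01,  7.09677231e-02,
        2.35155568e-02, -2.32076314e-05]), 'ee_pos': array([0.15077199, 0.52869944, 0.204951  ]), 'eef_rot': array([-3.14058995e+00, -5.55451845e-05,  2.86379601e+00]), 'force': array([ 0.29095591, -0.061306  , -0.06299052]), 'moment': array([ 0.04582985, -0.07178138,  0.00865704]), 'grip_force': 0.0, 'grip_width': 0.09408671459841421}
```

View pics/scene0.png

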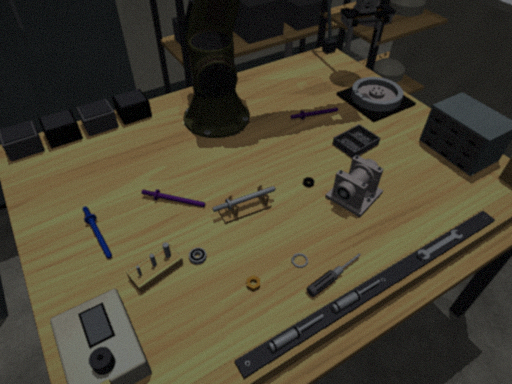

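View pics/top0.png

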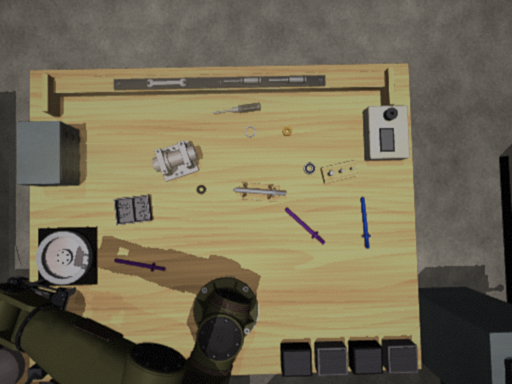

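The grey spindle lies in the V-rest at scene (245,202) / top (260,190). The look-alikes are blue at scene (97,232) and purple at scene (172,198) and (315,112). The cartridge is at scene (355,187) / top (177,158). I'll confirm in one enlarged crop and measure.

```bash
python3 - <<'E'
from h import *
s=dict(np.load("scene0.npz")); t=dict(np.load("top0.npz"))
a=cv2.resize(s["pixels"][150:230,200:400],None,fx=4,fy=4,interpolation=cv2.INTER_CUBIC)
b=cv2.resize(t["pixels"][130:210,140:300],None,fx=3.5,fy=3.5,interpolation=cv2.INTER_CUBIC)
b=np.pad(b,((0,0),(0,a.shape[1]-b.shape[1]),(0,0)))
cv2.imwrite("pics/crop.png",np.vstack([a,b])[:600,:,::-1])
for n,c in(("s",s),("t",t)):
    P=pts(c); X,Y,Z=P[...,0],P[...,1],P[...,2]
    tab=(abs(Z)<.02); print(n,"table z med",np.median(Z[tab]))
    np.save(f"P{n}.npy",P)
P=np.load("Pt.npy")
print("spindle region",P[190,236:290:4].round(3).tolist())
print("cart",P[158,150:206:6].round(3).tolist())
E
```

```text
s table z med -0.00011655547822075896
t table z med 0.00045396429669619653
spindle region [[0.455, -0.053, 0.048], [0.455, -0.069, 0.05], [0.455, -0.084, 0.045], [0.403, -0.093, 1.412], [0.454, -0.114, 0.052], [0.454, -0.129, 0.046], [0.453, -0.144, 0.048], [0.453, -0.159, 0.049], [0.452, -0.174, 0.048], [0.452, -0.189, 0.047], [0.453, -0.208, 0.009], [0.453, -0.224, -0.001], [0.453, -0.239, 0.005], [0.453, -0.256, -0.008]]
cart [[0.591, 0.281, -0.001], [0.578, 0.235, 0.089], [0.576, 0.21, 0.104], [0.575, 0.188, 0.103], [0.576, 0.169, 0.09], [0.575, 0.146, 0.094], [0.574, 0.124, 0.101], [0.575, 0.104, 0.088], [0.587, 0.094, -0.004], [0.585, 0.07, 0.003]]
```

View pics/crop.png

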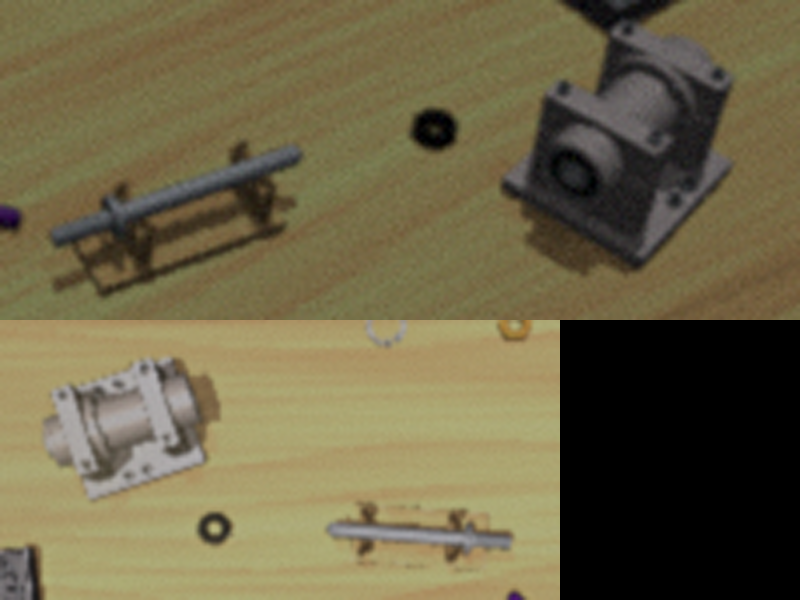

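The crop confirms the grey steel spindle in the plywood V-rest, with its flange at crop (115,215) and nose at (298,155) pointing towards the cartridge. The bore mouth is at scene ≈(343,192), facing the spindle.

```bash
cat > m.py <<'E'
from h import *
from scipy.optimize import least_squares
def cyl(Q,z0,r,p0,scale=.002):
    # axis: horizontal, x=p0+p1*(y-ym) ; height z0+dz
    ym=Q[:,1].mean()
    def f(p):
        d=np.array([p[1],1,0])/np.hypot(p[1],1)
        w=Q-np.array([p[0],ym,z0+p[2]]); s=w@d
        return np.linalg.norm(w-np.outer(s,d),axis=1)-r
    o=least_squares(f,[Q[:,0].mean(),p0,0],loss="soft_l1",f_scale=scale)
    d=np.array([o.x[1],1,0])/np.hypot(o.x[1],1)
    return np.array([o.x[0],ym,z0+o.x[2]]),d,f(o.x)
E
python3 - <<'E'
from m import *
Ps=np.load("Ps.npy").reshape(-1,3); Pt=np.load("Pt.npy").reshape(-1,3)
for n,P in(("s",Ps),("t",Pt)):
    X,Y,Z=P.T
    m=(abs(X-.455)<.03)&(Y>-.20)&(Y<.02)&(Z>.036)&(Z<.08)
    Q=P[m]; d0=None
    # journal: keep near axis
    for k in range(4):
        c,d,r=cyl(Q,.042,.008,.0,.001)
        w=P[m]-c; s=w@d; rad=np.linalg.norm(w-np.outer(s,d),axis=1)
        Q=P[m][(rad<.012)]
    s=(Q-c)@d
    print(n,"spindle",c.round(4),"yaw",np.degrees(np.arctan2(d[1],d[0])).round(2),"ends",(c+d*s.min()).round(4),(c+d*s.max()).round(4),len(Q),"res",np.median(r).round(4),"L",np.ptp(s).round(4))
    m=(abs(X-.575)<.08)&(Y>.07)&(Y<.27)&(Z>.03)&(Z<.13)
    A=P[m]; Q=A
    c=np.array([.575,.17,.07]); d=np.array([-.28,1,0]);d/=np.linalg.norm(d)
    for k in range(8):
        w=A-c; s=w@d; rad=np.linalg.norm(w-np.outer(s,d),axis=1)
        Q=A[(rad<.034)&(rad>.022)&(A[:,2]>.06)]
        c,d,r=cyl(Q,.07,.028,d[0]/d[1],.001)
    w=A-c; s=w@d; rad=np.linalg.norm(w-np.outer(s,d),axis=1)
    print(n,"cart",c.round(4),"yaw",np.degrees(np.arctan2(d[1],d[0])).round(2),len(Q),"res",np.median(r).round(4),np.std(r).round(4))
    k=(rad<.03)&(rad>.009); h,e=np.histogram(s[k],bins=np.arange(-.12,.12,.004)); print(dict(zip(e[:-1].round(3).tolist(),h.tolist())))
E
```

```text
s spindle [ 0.4512 -0.122   0.0416] yaw 84.53 ends [ 0.4438 -0.2001  0.0416] [ 0.4586 -0.0447  0.0416] 266 res -0.0001 L 0.1561
s cart [0.584  0.1525 0.0698] yaw 107.02 525 res -0.0 0.0025
{-0.12: 0, -0.116: 0, -0.112: 0, -0.108: 0, -0.104: 0, -0.1: 0, -0.096: 0, -0.092: 0, -0.088: 0, -0.084: 0, -0.08: 0, -0.076: 0, -0.072: 0, -0.068: 0, -0.064: 24, -0.06: 150, -0.056: 40, -0.052: 19, -0.048: 25, -0.044: 22, -0.04: 15, -0.036: 30, -0.032: 2, -0.028: 0, -0.024: 0, -0.02: 0, -0.016: 0, -0.012: 0, -0.008: 1, -0.004: 10, 0.0: 13, 0.004: 13, 0.008: 14, 0.012: 17, 0.016: 16, 0.02: 18, 0.024: 20, 0.028: 14, 0.032: 22, 0.036: 17, 0.04: 20, 0.044: 2, 0.048: 0, 0.052: 0, 0.056: 0, 0.06: 0, 0.064: 0, 0.068: 0, 0.072: 0, 0.076: 0, 0.08: 2, 0.084: 4, 0.088: 8, 0.092: 10, 0.096: 4, 0.1: 0, 0.104: 0, 0.108: 0, 0.112: 0}
t spindle [ 0.4504 -0.1183  0.042 ] yaw 85.75 ends [ 0.4451 -0.1894  0.042 ] [ 0.4561 -0.0418  0.042 ] 163 res -0.0001 L 0.1479
t cart [0.5797 0.1652 0.0706] yaw 106.83 453 res -0.0002 0.0025
{-0.12: 0, -0.116: 0, -0.112: 0, -0.108: 0, -0.104: 0, -0.1: 0, -0.096: 0, -0.092: 0, -0.088: 0, -0.084: 0, -0.08: 0, -0.076: 5, -0.072: 27, -0.068: 14, -0.064: 16, -0.06: 14, -0.056: 14, -0.052: 16, -0.048: 7, -0.044: 0, -0.04: 0, -0.036: 0, -0.032: 0, -0.028: 1, -0.024: 11, -0.02: 14, -0.016: 14, -0.012: 13, -0.008: 13, -0.004: 13, 0.0: 13, 0.004: 13, 0.008: 14, 0.012: 17, 0.016: 14, 0.02: 13, 0.024: 12, 0.028: 1, 0.032: 0, 0.036: 7, 0.04: 6, 0.044: 0, 0.048: 0, 0.052: 0, 0.056: 0, 0.06: 0, 0.064: 12, 0.068: 15, 0.072: 14, 0.076: 16, 0.08: 13, 0.084: 2, 0.088: 5, 0.092: 0, 0.096: 0, 0.1: 0, 0.104: 0, 0.108: 0, 0.112: 0}
```

```bash
python3 - <<'E'
from m import *
for n in "st":
    P=np.load(f"P{n}.npy").reshape(-1,3); X,Y,Z=P.T
    A=P[(abs(X-.452)<.04)&(Y>-.27)&(Y<.02)&(Z>.034)&(Z<.08)]
    c=np.array([.451,-.12,.042]); d=np.array([np.cos(1.485),np.sin(1.485),0])
    for k in range(8):
        w=A-c; s=w@d; lat=w-np.outer(s,d); rad=np.linalg.norm(lat,axis=1)
        Q=A[(rad<.0125)&(abs(lat@np.cross([0,0,1],d))<.0075)]
        c,d,r=cyl(Q,.042,.008,d[0]/d[1],.001)
    s=(Q-c)@d; q=np.sort(s)
    print(n,c.round(4),np.degrees(np.arctan2(d[1],d[0])).round(2),"ends",(c+d*q[0]).round(4),(c+d*q[-1]).round(4),len(Q),"res",np.std(r).round(4),"L",np.ptp(s).round(4))
    w=A-c; s=w@d; rad=np.linalg.norm(w-np.outer(s,d),axis=1); k=(rad>.0125)&(rad<.02)&(A[:,2]>.05); print("flange s",np.median(s[k]).round(4),(c+d*np.median(s[k])).round(4),k.sum())
    print("x at y=-.14",(c+d*(-.14-c[1])/d[1]).round(4))
E
```

```text
s [ 0.4478 -0.145   0.0412] 84.52 ends [ 0.4386 -0.2412  0.0412] [ 0.4574 -0.0446  0.0412] 233 res 0.0015 L 0.1975
flange s -0.049 [ 0.4431 -0.1938  0.0412] 20
x at y=-.14 [ 0.4483 -0.14    0.0412]
t [ 0.4485 -0.1387  0.042 ] 85.25 ends [ 0.4403 -0.2384  0.042 ] [ 0.4566 -0.0419  0.042 ] 183 res 0.0021 L 0.1972
flange s -0.0538 [ 0.4441 -0.1923  0.042 ] 25
x at y=-.14 [ 0.4484 -0.14    0.042 ]
```

Call:
carry_out:
  motion: "0.016 -0.036 0 0 0 -7 0;0.016 -0.036 0 0 0 -7 0;0.016 -0.036 0 0 0 -7 0;0.016 -0.036 0 0 0 -7 0;0.016 -0.036 0 0 0 -7 0;0.016 -0.036 0 0 0 -7 0;0.016 -0.036 0 0 0 -7 0;0.016 -0.036 0 0 0 -7 0;0.016 -0.036 0 0 0 -7 0;0.016 -0.036 0 0 0 -7 0;0.016 -0.036 0 0 0 -7 0;0.016 -0.036 0 0 0 0 0;0.016 -0.036 0 0 0 0 0;0.016 -0.036 0 0 0 0 0;0.016 -0.036 0 0 0 0 0;0.016 -0.036 0 0 0 0 0;0.016 -0.036 0 0 0 0 0;0.016 -0.036 0 0 0 0 0;0 0 0 0 0 0 0;0 0 0 0 0 0 0"

```text
time_s: 1.77
ee_pos: [0.4387, -0.1203, 0.2047]
eef_rot: [-3.14, -0.001, 1.517]
force: [-0.5, -0.3, -0.4]
grip_width: 0.0943
grip_force: 0.0
```

Call:
carry_out:
  motion: "0.009 -0.0257 0 0 0 -2 0;0 0 -0.03 0 0 0 0;0 0 -0.03 0 0 0 0;0 0 -0.03 0 0 0 0;0 0 -0.03 0 0 0 0;0 0 -0.02 0 0 0 60;0 0 -0.02 0 0 0 100;0 0 -0.015 0 0 0 120;0 0 -0.0067 0 0 0 140;0 0 0 0 0 0 140;0 0 0 0 0 0 140"
  grip_force: 6

```text
time_s: 2.68
ee_pos: [0.448, -0.1443, 0.0243]
eef_rot: [3.141, 0.0, 1.486]
force: [0.9, -0.9, 0.1]
grip_width: 0.0575
grip_force: 0.0
```

Call:
carry_out:
  motion: "0 0 0 0 0 0 255;0 0 0 0 0 0 255;0 0 0 0 0 0 255;0 0 0 0 0 0 255;0 0 0 0 0 0 255;0 0 0 0 0 0 255;0 0 0 0 0 0 255;0 0 0 0 0 0 255"
  grip_force: 6

```text
time_s: 3.35
ee_pos: [0.4484, -0.1449, 0.024]
eef_rot: [3.14, 0.0, 1.485]
force: [4.1, -0.5, -0.0]
grip_width: 0.0159
grip_force: 6.0
```

Call:
carry_out:
  motion: "0.0005 0 0 0 0 0 255;0 0 0 0 0 0 255;0 0 0 0 0 0 255"
  grip_force: 6

```text
time_s: 3.6
ee_pos: [0.4485, -0.1449, 0.0239]
eef_rot: [3.141, 0.0, 1.485]
force: [1.6, -0.7, 3.2]
grip_width: 0.0156
grip_force: 6.0
```

Call:
carry_out:
  motion: "0 0 0 0 0 0 255;0 0 0 0 0 0 255;0 0 0 0 0 0 255"
  grip_force: 40

```text
time_s: 3.85
ee_pos: [0.4485, -0.1449, 0.0239]
eef_rot: [3.141, 0.0, 1.485]
force: [1.8, -1.4, 4.3]
grip_width: 0.0151
grip_force: 40.0
```

Call:
carry_out:
  motion: "0 0 0.01 0 0 0 255;0 0 0.015 0 0 0 255;0 0 0.02 0 0 0 255;0 0 0.02 0 0 0 255;0.02 0.01 0 0 0 3 255;0.03 0.015 0 0 0 3.5 255;0.03 0.015 0 0 0 3.5 255;0.03 0.015 0 0 0 3.5 255;0.03 0.015 0 0 0 3.5 255;0.03 0.015 0 0 0 3 255;0.0255 0.0142 0 0 0 1.8 255;0 0 -0.012 0 0 0 255;0 0 -0.012 0 0 0 255;0 0 -0.010 0 0 0 255;0 0 -0.003 0 0 0 255;0 0 0 0 0 0 255;0 0 0 0 0 0 255"
  grip_force: 40

```text
time_s: 5.27
ee_pos: [0.6435, -0.0461, 0.0521]
eef_rot: [-3.141, -0.0, 1.865]
force: [0.2, -0.8, -2.7]
grip_width: 0.015
grip_force: 40.0
```

```bash
python3 - <<'E'
from m import *
Ro=__import__("scipy.spatial.transform",fromlist=["Rotation"]).Rotation
o=ctrl.get_obs(); g=np.array(o["ee_pos"]); print(g.round(4),o["eef_rot"].round(4),o["force"].round(1))
g[2]+=.019
cs={n:[cam(n) for _ in range(3)] for n in("scene","top")}
for n in cs:
    c=cs[n][0]; save(c,f"pics/{n}1.png")
    P=np.concatenate([pts(k).reshape(-1,3) for k in cs[n]])
    def axis(A,c,d,r,lo,hi,latm,z0,zmin=0):
        for k in range(8):
            w=A-c; s=w@d; L=w-np.outer(s,d); rad=np.linalg.norm(L,axis=1)
            Q=A[(rad<hi)&(rad>lo)&(abs(L@np.cross([0,0,1],d))<latm)]
            c,d,res=cyl(Q,z0,r,d[0]/d[1],.001)
        return c,d,Q,res
    m0=np.array([.601,.0957,.07]); d0=np.array([-.2905,.957,0])
    s=(P-m0)@d0; L=P-m0-np.outer(s,d0); rad=np.linalg.norm(L,axis=1)
    A=P[(s>0)&(s<.145)&(rad<.06)&(P[:,2]>.055)]
    c1,d1,Q,res=axis(A,m0+d0*.06,d0,.028,.022,.034,.03,.07)
    c1=c1-d1*((c1-m0)@d1)
    print(n,"bore@mouth",c1.round(4),np.degrees(np.arctan2(d1[1],d1[0])).round(2),len(Q),res.std().round(4))
    # face
    w=P-m0; s=w@d0; rad=np.linalg.norm(w-np.outer(s,d0),axis=1); k=(rad<.027)&(rad>.01)&(abs(s)<.012); print(" face s",np.median(s[k]).round(4),k.sum())
    # spindle: part ahead of the gripper
    sn=(P-g)@d0; L=P-g-np.outer(sn,d0)
    A=P[(sn>.02)&(sn<.115)&(np.linalg.norm(L,axis=1)<.02)]
    c2,d2,Q,res=axis(A,g+d0*.06,d0,.008,0,.0125,.0078,.07)
    q=(Q-g)@d0
    print(" spindle at mouth plane",(c2+d2*((m0-c2)@d2)).round(4),np.degrees(np.arctan2(d2[1],d2[0])).round(2),"nose ahead of grasp",np.sort(q)[-5:].round(4),len(Q),res.std().round(4))
E
```

```text
[ 0.6435 -0.0461  0.0521] [-3.1414 -0.      1.8646] [ 0.2 -0.8 -2.7]
scene bore@mouth [0.6017 0.0959 0.0703] 107.49 1435 0.0026
 face s 0.0016 424
 spindle at mouth plane [0.5884 0.0875 0.0687] 122.98 nose ahead of grasp [0.0929 0.0932 0.0934 0.0937 0.0956] 79 0.0022
top bore@mouth [0.601  0.0957 0.0707] 107.12 1252 0.0025
 face s 0.0023 88m.py:5: RuntimeWarning: Mean of empty slice.
  ym=Q[:,1].mean()
  ret = ret.dtype.type(ret / rcount)
m.py:10: RuntimeWarning: Mean of empty slice.
  o=least_squares(f,[Q[:,0].mean(),p0,0],loss="soft_l1",f_scale=scale)
Traceback (most recent call last):
  File "m.py", line 10, in cyl
    o=least_squares(f,[Q[:,0].mean(),p0,0],loss="soft_l1",f_scale=scale)
ValueError: Initial guess is outside of provided bounds
```

```bash
python3 - <<'E'
import cv2,numpy as np
a=cv2.imread("pics/scene1.png")[130:230,260:400];b=cv2.imread("pics/top1.png")[110:230,130:270]
a=cv2.resize(a,None,fx=4,fy=4);b=cv2.resize(b,(400,343));a=cv2.resize(a,(400,286))
cv2.imwrite("pics/c1.png",np.hstack([np.pad(a,((0,57),(0,0),(0,0))),b]))
E
```

```text
(no output)
```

View pics/c1.png

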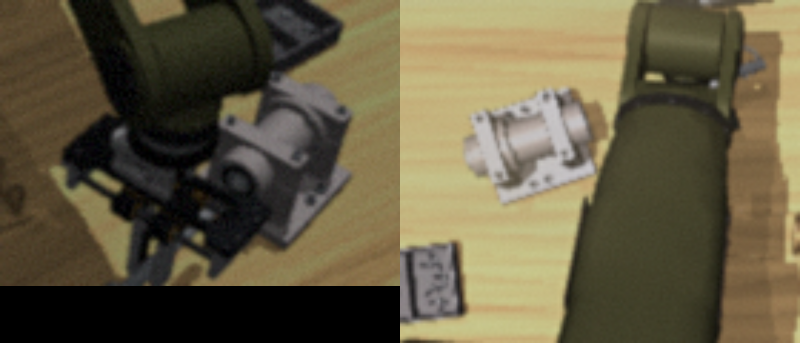

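Call:
carry_out:
  motion: "0.0015 0.0004 -0.0002 0 0 0.3 255;-0.00265 0.0086 0 0 0 0 255;-0.00265 0.0086 0 0 0 0 255;-0.00265 0.0086 0 0 0 0 255;-0.00265 0.0086 0 0 0 0 255;0 0 0 0 0 0 255;0 0 0 0 0 0 255;0 0 0 0 0 0 255"

```text
time_s: 6.23
ee_pos: [0.6348, -0.0108, 0.0517]
eef_rot: [3.141, 0.0, 1.871]
force: [-0.1, 0.8, -2.4]
grip_width: 0.0147
grip_force: 40.0
```

Call:
carry_out:
  motion: "-0.0003 0.001 0 0 0 0 255;-0.0003 0.001 0 0 0 0 255;-0.0003 0.001 0 0 0 0 255;-0.0003 0.001 0 0 0 0 255;-0.0003 0.001 0 0 0 0 255;-0.0003 0.001 0 0 0 0 255;-0.0003 0.001 0 0 0 0 255;-0.0003 0.001 0 0 0 0 255;0 0 0 0 0 0 255;0 0 0 0 0 0 255"

```text
time_s: 7.07
ee_pos: [0.6323, -0.0028, 0.0516]
eef_rot: [3.142, 0.0, 1.871]
force: [0.5, 0.4, -2.5]
grip_width: 0.0148
grip_force: 40.0
```

Call:
carry_out:
  motion: "-0.0003 0.001 0 0 0 0 255;-0.0003 0.001 0 0 0 0 255;-0.0003 0.001 0 0 0 0 255;0 0 0 0 0 0 255"

```text
time_s: 7.4
ee_pos: [0.6314, 0.0004, 0.0515]
eef_rot: [-3.142, -0.0, 1.871]
force: [0.1, -0.5, -2.9]
grip_width: 0.015
grip_force: 40.0
```

Call:
carry_out:
  motion: "-0.0003 0.001 0 0 0 0 255;-0.0003 0.001 0 0 0 0 255;0 0 0 0 0 0 255"

```text
time_s: 7.65
ee_pos: [0.6307, 0.0024, 0.0515]
eef_rot: [-3.141, -0.0, 1.871]
force: [-0.2, -0.5, -3.4]
grip_width: 0.0148
grip_force: 40.0
```

Call:
carry_out:
  motion: "-0.0003 0.001 0.0003 0 0 0 255;-0.0003 0.001 0 0 0 0 255;0 0 0 0 0 0 255"

```text
time_s: 7.9
ee_pos: [0.6301, 0.0044, 0.0518]
eef_rot: [-3.141, -0.0, 1.871]
force: [-0.1, 0.3, -4.1]
grip_width: 0.0148
grip_force: 40.0
```

Call:
carry_out:
  motion: "-0.0003 0.001 0 0 0 0 255;-0.0003 0.001 0 0 0 0 255;0 0 0 0 0 0 255"

```text
time_s: 8.15
ee_pos: [0.6295, 0.0064, 0.0518]
eef_rot: [-3.141, -0.0, 1.871]
force: [-0.0, -0.6, -2.7]
grip_width: 0.0149
grip_force: 40.0
```

Call:
carry_out:
  motion: "-0.0003 0.001 0 0 0 0 255;-0.0003 0.001 0 0 0 0 255;-0.0003 0.001 0 0 0 0 255;-0.0003 0.001 0 0 0 0 255;0 0 0 0 0 0 255"

```text
time_s: 8.57
ee_pos: [0.6284, 0.0104, 0.0518]
eef_rot: [-3.142, -0.0, 1.871]
force: [-1.6, 0.4, -2.8]
grip_width: 0.0148
grip_force: 40.0
```

Call:
carry_out:
  motion: "-0.0003 0.001 0 0 0 0 255;-0.0003 0.001 0 0 0 0 255;-0.0003 0.001 0 0 0 0 255;-0.0003 0.001 0 0 0 0 255;0 0 0 0 0 0 255"

```text
time_s: 8.98
ee_pos: [0.6272, 0.0144, 0.0519]
eef_rot: [-3.142, -0.0, 1.871]
force: [-0.3, -0.1, -3.0]
grip_width: 0.0146
grip_force: 40.0
```

Call:
carry_out:
  motion: "-0.0006 0.0019 0 0 0 0 255;-0.0006 0.002 0 0 0 0 255;-0.0006 0.0019 0 0 0 0 255;-0.0006 0.002 0 0 0 0 255;0 0 0 0 0 0 255"

```text
time_s: 9.4
ee_pos: [0.6247, 0.0225, 0.0518]
eef_rot: [-3.142, -0.0, 1.871]
force: [-1.2, 0.2, -2.1]
grip_width: 0.0149
grip_force: 40.0
```

Call:
carry_out:
  motion: "-0.0006 0.0019 0 0 0 0 255;-0.0006 0.002 0 0 0 0 255;-0.0006 0.0019 0 0 0 0 255;-0.0006 0.002 0 0 0 0 255;0 0 0 0 0 0 255"

```text
time_s: 9.82
ee_pos: [0.6223, 0.0302, 0.0519]
eef_rot: [-3.142, -0.0, 1.871]
force: [-1.1, -0.2, -3.3]
grip_width: 0.0151
grip_force: 40.0
```

Call:
carry_out:
  motion: "-0.0006 0.0019 0 0 0 0 255;-0.0006 0.002 0 0 0 0 255;-0.0006 0.0019 0 0 0 0 255;-0.0006 0.002 0 0 0 0 255;0 0 0 0 0 0 255"

```text
time_s: 10.23
ee_pos: [0.6199, 0.038, 0.0518]
eef_rot: [-3.141, -0.0, 1.871]
force: [-1.4, 0.4, -2.5]
grip_width: 0.0148
grip_force: 40.0
```

Call:
carry_out:
  motion: "-0.0006 0.0019 0 0 0 0 255;-0.0006 0.002 0 0 0 0 255;-0.0006 0.0019 0 0 0 0 255;-0.0006 0.002 0 0 0 0 255;0 0 0 0 0 0 255"

```text
time_s: 10.65
ee_pos: [0.6175, 0.0459, 0.0518]
eef_rot: [-3.142, -0.0, 1.871]
force: [-2.1, 1.1, -3.0]
grip_width: 0.0147
grip_force: 40.0
```

Call:
carry_out:
  motion: "-0.0006 0.0019 0 0 0 0 255;-0.0006 0.002 0 0 0 0 255;-0.0003 0.001 0 0 0 0 255;0 0 0 0 0 0 255"

```text
time_s: 10.98
ee_pos: [0.616, 0.0506, 0.0518]
eef_rot: [-3.141, -0.0, 1.871]
force: [-1.7, 1.1, -3.2]
grip_width: 0.0146
grip_force: 40.0
```

```bash
python3 -c "
from station import ctrl
o=ctrl.get_obs();print(o['force'].round(2),o['moment'].round(3),o['ee_pos'].round(4))"
```

```text
[-1.7   1.07 -3.23] [0.052 0.404 0.063] [0.616  0.0506 0.0518]
```

Call:
carry_out:
  motion: "-0.0006 0.0019 0 0 0 0 255;-0.0006 0.002 0 0 0 0 255;0 0 0 0 0 0 255"

```text
time_s: 11.23
ee_pos: [0.6148, 0.0546, 0.0518]
eef_rot: [-3.141, -0.0, 1.871]
force: [-1.8, 0.0, -2.6]
grip_width: 0.0149
grip_force: 40.0
```

Call:
carry_out:
  motion: "-0.0006 0.0019 0 0 0 0 255;-0.0006 0.002 0 0 0 0 255;0 0 0 0 0 0 255"

```text
time_s: 11.48
ee_pos: [0.6136, 0.0585, 0.0518]
eef_rot: [3.142, -0.0, 1.871]
force: [-1.1, 1.0, -2.7]
grip_width: 0.0152
grip_force: 40.0
```

Call:
carry_out:
  motion: "-0.0006 0.0019 0 0 0 0 255;-0.0006 0.002 0 0 0 0 255;0 0 0 0 0 0 255"

```text
time_s: 11.73
ee_pos: [0.6124, 0.0623, 0.0519]
eef_rot: [3.142, -0.0, 1.871]
force: [-2.7, 2.6, -2.8]
grip_width: 0.0151
grip_force: 40.0
```

```bash
python3 - <<'E'
from h import *
o=ctrl.get_obs();print(o['force'].round(2),o['moment'].round(3))
c=cam("scene");a=cv2.resize(c["pixels"][130:230,280:400],(720,600),interpolation=cv2.INTER_CUBIC);cv2.imwrite("pics/s2.png",np.clip(a[:,:,::-1]*1.6,0,255))
E
```

```text
[-2.75  2.61 -2.77] [0.297 0.451 0.129][ WARN:0@0.768] global loadsave.cpp:1063 imwrite_ Unsupported depth image for selected encoder is fallbacked to CV_8U.
```

View pics/s2.png

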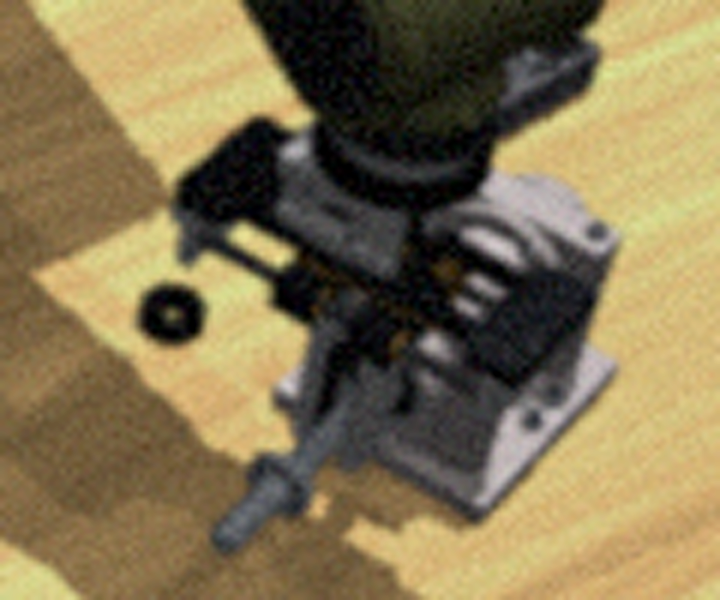

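The picture shows the journal entering the mouth behind the fingers at crop (370,380), with the flange at (280,485) and the tail at (228,540). I'll check the depth from the flange and tail.

```bash
python3 - <<'E'
from m import *
o=ctrl.get_obs(); g=o['ee_pos']+[0,0,.019]; d=np.array([np.cos(o['eef_rot'][2]),np.sin(o['eef_rot'][2]),0])
P=np.concatenate([pts(cam("scene")).reshape(-1,3) for _ in range(4)])
s=(P-g)@d; L=P-g-np.outer(s,d); rad=np.linalg.norm(L,axis=1)
A=P[(s<-.03)&(s>-.15)&(rad<.02)]; sa=(A-g)@d; ra=np.linalg.norm(A-g-np.outer(sa,d),axis=1)
print("tail s",np.sort(sa)[:12].round(4),"flange",np.median(sa[ra>.0125]).round(4),np.percentile(sa[ra>.0125],[10,90]).round(4))
K=A[ra<.0125]; sk=(K-g)@d
for lo,hi in((-.1,-.062),(-.045,-.03)):
    k=K[(sk>lo)&(sk<hi)]; w=k-g; print(lo,len(k),"mean lateral",(w@np.cross([0,0,1],d)).mean().round(4),"z top",np.percentile(w[:,2],90).round(4))
print(o['qpos'].round(3))
E
```

```text
tail s [-0.0991 -0.0988 -0.0982 -0.098  -0.0977 -0.0976 -0.0974 -0.0973 -0.0973
 -0.0972 -0.0971 -0.0969] flange -0.0514 [-0.0537 -0.0472]
-0.1 298 mean lateral -0.002 z top 0.0071
-0.045 55 mean lateral -0.0021 z top 0.0073
[ 4.200e-02  6.020e-01  1.464e+00  1.000e-03  1.076e+00 -2.580e-01]
```

Call:
carry_out:
  motion: "-0.0006 0.0019 0 0 0 0 255;-0.0006 0.002 0 0 0 0 255;0 0 0 0 0 0 255"

```text
time_s: 12.23
ee_pos: [0.6114, 0.0657, 0.0519]
eef_rot: [3.141, 0.001, 1.871]
force: [-2.3, -0.1, -3.2]
grip_width: 0.015
grip_force: 40.0
```

Call:
carry_out:
  motion: "-0.0006 0.0019 0 0 0 0 255;-0.0006 0.002 0 0 0 0 255;0 0 0 0 0 0 255"

```text
time_s: 12.48
ee_pos: [0.6102, 0.0695, 0.0519]
eef_rot: [3.142, 0.001, 1.871]
force: [-1.7, -2.2, -1.9]
grip_width: 0.0151
grip_force: 40.0
```

Call:
carry_out:
  motion: "-0.0003 0.001 0 0 0 0 255;-0.0003 0.001 0 0 0 0 255;-0.0003 0.001 0 0 0 0 255;0 0 0 0 0 0 255"

```text
time_s: 12.82
ee_pos: [0.6094, 0.0722, 0.0519]
eef_rot: [3.141, 0.001, 1.87]
force: [-0.7, -5.4, -2.9]
grip_width: 0.015
grip_force: 40.0
```

Call:
carry_out:
  motion: "-0.0003 0.001 0 0 0 0 255;-0.0003 0.001 0 0 0 0 255;-0.0003 0.001 0 0 0 0 255;0 0 0 0 0 0 255"

```text
time_s: 13.15
ee_pos: [0.6085, 0.0751, 0.0519]
eef_rot: [3.142, 0.001, 1.87]
force: [0.1, -6.2, -2.1]
grip_width: 0.0149
grip_force: 40.0
```

Call:
carry_out:
  motion: "0 0 0 0 0 0 120;0 0 0 0 0 0 60;0 0 0 0 0 0 60;0 0 0 0 0 0 60;0 0 0 0 0 0 60;0 0 0 0 0 0 60"
  grip_force: 6

```text
time_s: 13.65
ee_pos: [0.6084, 0.0759, 0.0519]
eef_rot: [3.141, -0.0, 1.871]
force: [0.9, 0.1, 0.3]
grip_width: 0.0518
grip_force: 0.0
```

Call:
carry_out:
  motion: "0 0 0 0 0 0 60;0 0 0 0 0 0 60;0.0025 -0.0081 0 0 0 0 60;0.004 -0.0129 0 0 0 0 60;0.004 -0.0129 0 0 0 0 60;0.004 -0.0129 0 0 0 0 60;0.004 -0.0129 0 0 0 0 60;0.004 -0.0129 0 0 0 0 60;0 0 0 0 0 0 60;0 0 0 0 0 0 60"
  grip_force: 6

```text
time_s: 14.48
ee_pos: [0.6309, 0.0023, 0.0517]
eef_rot: [-3.141, -0.0, 1.869]
force: [-0.2, 0.1, -0.1]
grip_width: 0.0719
grip_force: 0.0
```

```bash
python3 - <<'E'
from m import *
o=ctrl.get_obs(); g=o['ee_pos']+[0,0,.019]; d=np.array([np.cos(o['eef_rot'][2]),np.sin(o['eef_rot'][2]),0]); print(o['ee_pos'].round(4),o['force'].round(2),o['moment'].round(2),o['grip_width'])
cs=[cam("scene") for _ in range(4)]
P=np.concatenate([pts(c).reshape(-1,3) for c in cs])
s=(P-g)@d; L=P-g-np.outer(s,d); rad=np.linalg.norm(L,axis=1)
A=P[(s<.05)&(s>-.06)&(rad<.02)]; sa=(A-g)@d; ra=np.linalg.norm(A-g-np.outer(sa,d),axis=1)
print(len(A),"tail s",np.sort(sa)[:8].round(4)); f=(ra>.0125)&(sa>.01); print("flange",np.percentile(sa[f],[10,50,90]).round(4),f.sum())
a=cv2.resize(cs[0]["pixels"][130:230,280:400],(720,600),interpolation=cv2.INTER_CUBIC);cv2.imwrite("pics/s3.png",np.clip(a[:,:,::-1]*1.6,0,255).astype(np.uint8))
E
```

```text
[0.6309 0.0023 0.0517] [-0.21  0.07 -0.14] [-0.06  0.03 -0.02] 0.07185580039066174
651 tail s [-0.0226 -0.0222 -0.0214 -0.0213 -0.0212 -0.0211 -0.0211 -0.0211]
flange [0.0228 0.0246 0.029 ] 184
```

View pics/s3.png

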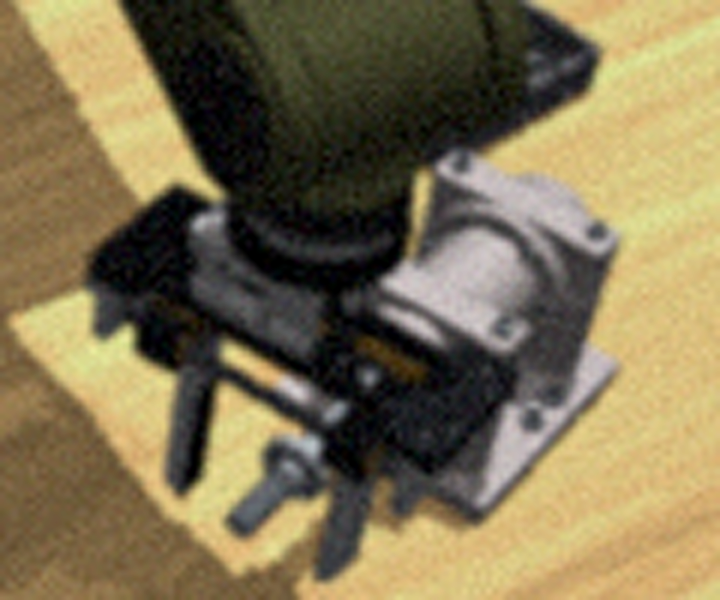

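The spindle stays in the bore, with its stub at crop (255,505) between the open fingers and the flange at (290,465). Now I'll close on the stub.

Call:
carry_out:
  motion: "0 0 0 0 0 0 255;0 0 0 0 0 0 255;0 0 0 0 0 0 255;0 0 0 0 0 0 255;0 0 0 0 0 0 255;0 0 0 0 0 0 255;0 0 0 0 0 0 255;0 0 0 0 0 0 255;0 0 0 0 0 0 255;0 0 0 0 0 0 255"
  grip_force: 6

```text
time_s: 15.52
ee_pos: [0.6307, 0.0032, 0.0518]
eef_rot: [-3.141, -0.0, 1.871]
force: [-0.9, -0.3, 0.6]
grip_width: 0.0156
grip_force: 6.0
```

Call:
carry_out:
  motion: "0 0 0 0 0 0 255;0 0 0 0 0 0 255;-0.0003 0.001 0 0 0 0 255;-0.0003 0.001 0 0 0 0 255;-0.0003 0.001 0 0 0 0 255;0 0 0 0 0 0 255"
  grip_force: 45

```text
time_s: 16.02
ee_pos: [0.6302, 0.0052, 0.052]
eef_rot: [3.141, 0.002, 1.87]
force: [1.4, -6.6, -1.4]
grip_width: 0.0152
grip_force: 45.0
```

Call:
carry_out:
  motion: "-0.0003 0.001 0 0 0 0 255;-0.0003 0.001 0 0 0 0 255;-0.0003 0.001 0 0 0 0 255;0 0 0 0 0 0 255"

```text
time_s: 16.35
ee_pos: [0.6293, 0.0082, 0.052]
eef_rot: [3.141, 0.002, 1.87]
force: [0.4, -7.4, -0.7]
grip_width: 0.0151
grip_force: 45.0
```

Call:
carry_out:
  motion: "-0.0003 0.001 0 0 0 0 255;-0.0003 0.001 0 0 0 0 255;0 0 0 0 0 0 255"

```text
time_s: 16.6
ee_pos: [0.6287, 0.0101, 0.052]
eef_rot: [3.141, 0.002, 1.87]
force: [0.6, -7.7, 0.2]
grip_width: 0.0147
grip_force: 45.0
```

Call:
carry_out:
  motion: "-0.0003 0.001 0 0 0 0 255;-0.0003 0.001 0 0 0 0 255;0 0 0 0 0 0 255"

```text
time_s: 16.85
ee_pos: [0.6281, 0.0121, 0.052]
eef_rot: [3.141, 0.002, 1.87]
force: [0.7, -7.8, -0.2]
grip_width: 0.0151
grip_force: 45.0
```

Call:
carry_out:
  motion: "-0.0003 0.001 0 0 0 0 255;-0.0003 0.001 0 0 0 0 255;0 0 0 0 0 0 255"

```text
time_s: 17.1
ee_pos: [0.6275, 0.0141, 0.052]
eef_rot: [3.141, 0.002, 1.87]
force: [0.1, -8.1, -0.7]
grip_width: 0.0147
grip_force: 45.0
```

Call:
carry_out:
  motion: "-0.0003 0.001 0 0 0 0 255;-0.0003 0.001 0 0 0 0 255;0 0 0 0 0 0 255"

```text
time_s: 17.35
ee_pos: [0.6269, 0.0161, 0.052]
eef_rot: [3.141, 0.002, 1.87]
force: [0.4, -7.7, 0.3]
grip_width: 0.0149
grip_force: 45.0
```

Call:
carry_out:
  motion: "-0.0003 0.001 0 0 0 0 255;-0.0003 0.001 0 0 0 0 255;0 0 0 0 0 0 255"

```text
time_s: 17.6
ee_pos: [0.6263, 0.0181, 0.052]
eef_rot: [3.141, 0.002, 1.87]
force: [0.9, -7.7, -0.0]
grip_width: 0.015
grip_force: 45.0
```

Call:
carry_out:
  motion: "-0.0003 0.001 0 0 0 0 255;-0.0003 0.001 0 0 0 0 255;0 0 0 0 0 0 255"

```text
time_s: 17.85
ee_pos: [0.6257, 0.0201, 0.052]
eef_rot: [3.141, 0.002, 1.87]
force: [0.5, -7.8, 1.3]
grip_width: 0.0149
grip_force: 45.0
```

Call:
carry_out:
  motion: "-0.0003 0.001 0 0 0 0 255;-0.0003 0.001 0 0 0 0 255;0 0 0 0 0 0 255"

```text
time_s: 18.1
ee_pos: [0.6251, 0.0221, 0.052]
eef_rot: [3.141, 0.002, 1.87]
force: [1.0, -7.3, 1.1]
grip_width: 0.015
grip_force: 45.0
```

Call:
carry_out:
  motion: "-0.0003 0.001 0.0001 0 0 0 255;-0.0003 0.001 0.0001 0 0 0 255;-0.0003 0.001 0 0 0 0 255;0 0 0 0 0 0 255"

```text
time_s: 18.43
ee_pos: [0.6242, 0.0251, 0.0522]
eef_rot: [3.141, 0.002, 1.87]
force: [-0.0, -8.4, -0.4]
grip_width: 0.0148
grip_force: 45.0
```

Call:
carry_out:
  motion: "-0.0003 0.001 0 0 0 0 255;-0.0003 0.001 0 0 0 0 255;-0.0003 0.001 0 0 0 0 255;0 0 0 0 0 0 255"

```text
time_s: 18.77
ee_pos: [0.6232, 0.0281, 0.0522]
eef_rot: [3.142, 0.002, 1.87]
force: [1.4, -7.3, 0.6]
grip_width: 0.0144
grip_force: 45.0
```

Call:
carry_out:
  motion: "-0.0003 0.001 0 0 0 0 255;-0.0003 0.001 0 0 0 0 255;-0.0003 0.001 0 0 0 0 255;0 0 0 0 0 0 255"

```text
time_s: 19.1
ee_pos: [0.6223, 0.0311, 0.0522]
eef_rot: [3.142, 0.002, 1.87]
force: [1.3, -7.9, -0.5]
grip_width: 0.015
grip_force: 45.0
```

Call:
carry_out:
  motion: "-0.0003 0.001 0 0 0 0 255;-0.0003 0.001 0 0 0 0 255;0 0 0 0 0 0 255"

```text
time_s: 19.35
ee_pos: [0.6217, 0.033, 0.0522]
eef_rot: [3.142, 0.002, 1.87]
force: [-0.4, -7.8, 0.3]
grip_width: 0.0149
grip_force: 45.0
```

Call:
carry_out:
  motion: "-0.0003 0.001 0 0 0 0 255;-0.0003 0.001 0 0 0 0 255;0 0 0 0 0 0 255"

```text
time_s: 19.6
ee_pos: [0.6211, 0.035, 0.0522]
eef_rot: [3.142, 0.002, 1.87]
force: [0.2, -8.3, -0.0]
grip_width: 0.0148
grip_force: 45.0
```

Call:
carry_out:
  motion: "-0.0003 0.001 0 0 0 0 255;0 0 0 0 0 0 255;0 0 0 0 0 0 255"

```text
time_s: 19.85
ee_pos: [0.6208, 0.036, 0.0522]
eef_rot: [-3.142, 0.002, 1.87]
force: [0.2, -8.1, 1.2]
grip_width: 0.0153
grip_force: 45.0
```

Call:
carry_out:
  motion: "-0.0003 0.001 0 0 0 0 255;0 0 0 0 0 0 255;0 0 0 0 0 0 255"

```text
time_s: 20.1
ee_pos: [0.6205, 0.037, 0.0522]
eef_rot: [-3.142, 0.002, 1.87]
force: [0.4, -8.1, 0.3]
grip_width: 0.0149
grip_force: 45.0
```

Call:
carry_out:
  motion: "-0.0003 0.001 0 0 0 0 255;0 0 0 0 0 0 255;0 0 0 0 0 0 255"

```text
time_s: 20.35
ee_pos: [0.6202, 0.038, 0.0522]
eef_rot: [-3.142, 0.002, 1.87]
force: [0.2, -8.5, 0.5]
grip_width: 0.0148
grip_force: 45.0
```

Call:
carry_out:
  motion: "-0.0003 0.001 0 0 0 0 255;0 0 0 0 0 0 255;0 0 0 0 0 0 255"

```text
time_s: 20.6
ee_pos: [0.6199, 0.039, 0.0522]
eef_rot: [-3.142, 0.002, 1.87]
force: [1.2, -10.0, 0.2]
grip_width: 0.015
grip_force: 45.0
```

Call:
carry_out:
  motion: "0 0 0 0 0 0 255;0 0 0 0 0 0 255"

```text
time_s: 20.77
ee_pos: [0.6199, 0.039, 0.0522]
eef_rot: [-3.142, 0.002, 1.87]
force: [-0.1, -8.6, 0.6]
grip_width: 0.0152
grip_force: 45.0
```

Call:
carry_out:
  motion: "-0.0002 0.0005 0 0 0 0 255;0 0 0 0 0 0 255;0 0 0 0 0 0 255"

```text
time_s: 21.02
ee_pos: [0.6198, 0.0394, 0.0522]
eef_rot: [3.142, 0.002, 1.87]
force: [0.7, -8.3, 0.2]
grip_width: 0.0146
grip_force: 45.0
```

Call:
carry_out:
  motion: "-0.0001 0.0005 0 0 0 0 255;0 0 0 0 0 0 255;0 0 0 0 0 0 255"

```text
time_s: 21.27
ee_pos: [0.6197, 0.0398, 0.0522]
eef_rot: [-3.142, 0.002, 1.87]
force: [-0.2, -9.3, 1.0]
grip_width: 0.0148
grip_force: 45.0
```

Call:
carry_out:
  motion: "-0.0002 0.0005 0 0 0 0 255;0 0 0 0 0 0 255;0 0 0 0 0 0 255"

```text
time_s: 21.52
ee_pos: [0.6195, 0.0404, 0.0522]
eef_rot: [3.142, 0.002, 1.87]
force: [1.5, -9.5, -0.8]
grip_width: 0.015
grip_force: 45.0
```

Call:
carry_out:
  motion: "-0.0001 0.0005 0 0 0 0 255;0 0 0 0 0 0 255;0 0 0 0 0 0 255"

```text
time_s: 21.77
ee_pos: [0.6194, 0.0409, 0.0522]
eef_rot: [-3.142, 0.002, 1.87]
force: [0.9, -9.7, -0.6]
grip_width: 0.015
grip_force: 45.0
```

Call:
carry_out:
  motion: "-0.0002 0.0005 0 0 0 0 255;0 0 0 0 0 0 255;0 0 0 0 0 0 255"

```text
time_s: 22.02
ee_pos: [0.6192, 0.0414, 0.0522]
eef_rot: [-3.142, 0.002, 1.87]
force: [-0.2, -8.6, 0.9]
grip_width: 0.0149
grip_force: 45.0
```

Call:
carry_out:
  motion: "-0.0003 0.001 0 0 0 0 255;0 0 0 0 0 0 255;0 0 0 0 0 0 255"

```text
time_s: 22.27
ee_pos: [0.6188, 0.0425, 0.0522]
eef_rot: [3.142, 0.002, 1.87]
force: [0.9, -9.0, 1.1]
grip_width: 0.015
grip_force: 45.0
```

Call:
carry_out:
  motion: "-0.0003 0.001 0 0 0 0 255;0 0 0 0 0 0 255;0 0 0 0 0 0 255"

```text
time_s: 22.52
ee_pos: [0.6185, 0.0435, 0.0522]
eef_rot: [-3.141, 0.002, 1.87]
force: [-0.5, -9.1, 0.2]
grip_width: 0.0146
grip_force: 45.0
```

Call:
carry_out:
  motion: "-0.0003 0.001 0 0 0 0 255;0 0 0 0 0 0 255;0 0 0 0 0 0 255"

```text
time_s: 22.77
ee_pos: [0.6182, 0.0445, 0.0522]
eef_rot: [-3.142, 0.002, 1.87]
force: [0.0, -8.2, 1.4]
grip_width: 0.0148
grip_force: 45.0
```

Call:
carry_out:
  motion: "-0.0003 0.001 0 0 0 0 255;0 0 0 0 0 0 255;0 0 0 0 0 0 255"

```text
time_s: 23.02
ee_pos: [0.6179, 0.0455, 0.0522]
eef_rot: [-3.142, 0.002, 1.87]
force: [0.3, -8.3, 1.4]
grip_width: 0.0145
grip_force: 45.0
```

Call:
carry_out:
  motion: "-0.0003 0.001 0.0001 0 0 0 255;0 0 0 0 0 0 255;0 0 0 0 0 0 255"

```text
time_s: 23.27
ee_pos: [0.6176, 0.0465, 0.0523]
eef_rot: [-3.141, 0.002, 1.87]
force: [-0.7, -8.3, 0.4]
grip_width: 0.0149
grip_force: 45.0
```

Call:
carry_out:
  motion: "-0.0003 0.001 0 0 0 0 255;0 0 0 0 0 0 255;0 0 0 0 0 0 255"

```text
time_s: 23.52
ee_pos: [0.6173, 0.0475, 0.0523]
eef_rot: [-3.141, 0.002, 1.87]
force: [-0.2, -7.7, 1.2]
grip_width: 0.0144
grip_force: 45.0
```

Call:
carry_out:
  motion: "-0.0003 0.001 0 0 0 0 255;0 0 0 0 0 0 255;0 0 0 0 0 0 255"

```text
time_s: 23.77
ee_pos: [0.6171, 0.0482, 0.0523]
eef_rot: [-3.142, 0.002, 1.87]
force: [0.5, -11.2, 0.2]
grip_width: 0.0151
grip_force: 45.0
```

Call:
carry_out:
  motion: "-0.0003 0.001 0 0 0 0 255;0 0 0 0 0 0 255;0 0 0 0 0 0 255"

```text
time_s: 24.02
ee_pos: [0.6169, 0.0489, 0.0524]
eef_rot: [3.142, 0.003, 1.87]
force: [0.1, -12.7, 0.1]
grip_width: 0.015
grip_force: 45.0
```

Call:
carry_out:
  motion: "-0.0003 0.0008 0 0 0 0 255;0 0 0 0 0 0 255;0 0 0 0 0 0 255"

```text
time_s: 24.27
ee_pos: [0.6167, 0.0494, 0.0524]
eef_rot: [3.141, 0.003, 1.87]
force: [1.2, -14.1, 0.2]
grip_width: 0.0145
grip_force: 45.0
```

Call:
carry_out:
  motion: "-0.0001 0.0003 0 0 0 0 255;0 0 0 0 0 0 255;0 0 0 0 0 0 255"

```text
time_s: 24.52
ee_pos: [0.6167, 0.0496, 0.0524]
eef_rot: [3.141, 0.003, 1.87]
force: [2.3, -15.8, 0.2]
grip_width: 0.015
grip_force: 45.0
```

Call:
carry_out:
  motion: "0 0 0 0 0 0 255"

```text
time_s: 24.6
ee_pos: [0.6167, 0.0495, 0.0524]
eef_rot: [3.141, 0.003, 1.87]
force: [1.6, -15.3, -0.9]
grip_width: 0.0149
grip_force: 45.0
```

Call:
carry_out:
  motion: "0 0 0 0 0 0 255"

```text
time_s: 24.68
ee_pos: [0.6167, 0.0495, 0.0524]
eef_rot: [3.141, 0.003, 1.87]
force: [1.1, -15.7, 0.0]
grip_width: 0.015
grip_force: 45.0
```

Call:
carry_out:
  motion: "-0.0001 0.0003 0 0 0 0 255;0 0 0 0 0 0 255;0 0 0 0 0 0 255"

```text
time_s: 24.93
ee_pos: [0.6166, 0.0498, 0.0524]
eef_rot: [3.141, 0.003, 1.87]
force: [2.0, -15.3, 0.9]
grip_width: 0.0147
grip_force: 45.0
```

Call:
carry_out:
  motion: "0 0 0 0 0 0 255"

```text
time_s: 25.02
ee_pos: [0.6166, 0.0498, 0.0524]
eef_rot: [3.141, 0.003, 1.87]
force: [3.1, -15.8, 0.8]
grip_width: 0.015
grip_force: 45.0
```

Call:
carry_out:
  motion: "0 0 0 0 0 0 255"

```text
time_s: 25.1
ee_pos: [0.6166, 0.0498, 0.0524]
eef_rot: [3.141, 0.003, 1.87]
force: [2.2, -16.4, -0.5]
grip_width: 0.0147
grip_force: 45.0
```

Call:
carry_out:
  motion: "0.0001 -0.0004 0 0 0 0 255;0.0001 -0.0004 0 0 0 0 255;0 0 0 0 0 0 255"

```text
time_s: 25.35
ee_pos: [0.6167, 0.0497, 0.0524]
eef_rot: [3.141, 0.002, 1.87]
force: [1.1, -11.1, 0.4]
grip_width: 0.0151
grip_force: 45.0
```

Call:
carry_out:
  motion: "0 0 0 0 0 0 255"

```text
time_s: 25.43
ee_pos: [0.6167, 0.0497, 0.0524]
eef_rot: [3.141, 0.002, 1.87]
force: [1.2, -11.7, -0.7]
grip_width: 0.0147
grip_force: 45.0
```

Call:
carry_out:
  motion: "0.0001 -0.0004 0 0 0 0 255;0.0001 -0.0004 0 0 0 0 255;0 0 0 0 0 0 255;0 0 0 0 0 0 255"

```text
time_s: 25.77
ee_pos: [0.6166, 0.0496, 0.0523]
eef_rot: [3.141, 0.001, 1.87]
force: [0.7, -6.2, 1.1]
grip_width: 0.0152
grip_force: 45.0
```

Call:
carry_out:
  motion: "0 0 0 0 0 0 200;0 0 0 0 0 0 120;0 0 0 0 0 0 60;0 0 0 0 0 0 60;0 0 0 0 0 0 60;0 0 0 0 0 0 60;0 0 0 0 0 0 60;0 0 0 0 0 0 60"
  grip_force: 4

```text
time_s: 26.43
ee_pos: [0.6164, 0.0505, 0.0522]
eef_rot: [3.142, 0.0, 1.871]
force: [0.4, -0.5, -0.4]
grip_width: 0.0634
grip_force: 0.0
```

Call:
carry_out:
  motion: "0.003 -0.01 0 0 0 0 20;0.01 -0.03 0 0 0 0 0;0.01 -0.03 0.01 0 0 0 0;0.005 -0.015 0.03 0 0 0 0;0 0 0.04 0 0 0 0;0 0 0.04 0 0 0 0;-0.03 -0.03 0.02 0 0 0 0;-0.03 -0.03 0 0 0 0 0;-0.03 -0.03 0 0 0 0 0;-0.03 -0.03 0 0 0 0 0;-0.03 -0.03 0 0 0 0 0;0 0 0 0 0 0 0;0 0 0 0 0 0 0"

```text
time_s: 27.52
ee_pos: [0.4991, -0.1809, 0.1905]
eef_rot: [3.141, 0.001, 1.867]
force: [-0.1, 0.9, 0.0]
grip_width: 0.0939
grip_force: 0.0
```

```bash
python3 - <<'E'
from m import *
g=np.array([.6166,.0498,.071]); d=np.array([np.cos(1.870),np.sin(1.870),0])
cs=[cam("scene") for _ in range(4)]
P=np.concatenate([pts(c).reshape(-1,3) for c in cs])
s=(P-g)@d; rad=np.linalg.norm(P-g-np.outer(s,d),axis=1)
A=P[(s<.06)&(s>-.06)&(rad<.022)]; sa=(A-g)@d; ra=np.linalg.norm(A-g-np.outer(sa,d),axis=1)
f=(ra>.0125)&(sa>.01)&(sa<.04); print(ctrl.get_obs()['ee_pos'].round(3),"tail",np.sort(sa)[:8].round(4),"flange",np.percentile(sa[f],[10,50,90]).round(4),f.sum())
cv2.imwrite("pics/s4.png",np.clip(cs[0]["pixels"][:,:,::-1]*1.6,0,255).astype(np.uint8))
E
```

```text
[ 0.501 -0.178  0.19 ] tail [-0.0255 -0.0242 -0.0242 -0.0239 -0.0235 -0.0234 -0.0234 -0.0233] flange [0.0204 0.023  0.0268] 172
```

View pics/s4.png

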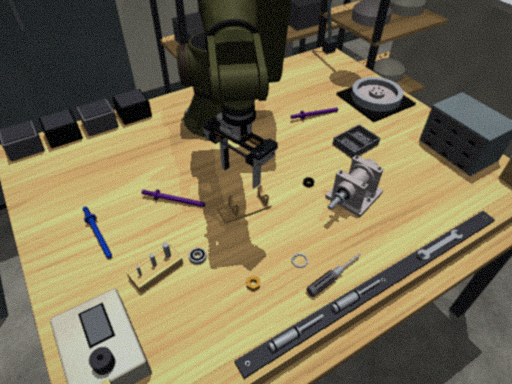

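The spindle is seated, with its tail at about (332,207) and its flange at (340,198) close to the mouth. The bystanders lie where they were and the gripper is clear over the empty V-rest. The flange sits within about 1 mm of where it was released, so I'm handing in.

```bash
python3 -c "
from station import ctrl
print(ctrl.hand_in())"
```

```text
the job is handed in; nothing more can be done
None
```

The job is handed in: the spindle is seated in the cartridge, regrasped by its stub and pushed in until the washer took about 8 N on top of about 8 N of drag, then released with the gripper clear. The last camera check put it up to about 1.5 mm back from the released position, close to the camera's noise, and I did not check this by feel.

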